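# Clamp the glued birdhouse with the spoked capstan

## Task

The plain wooden birdhouse (dark wooden roof) has just been glued: stand it upright on the green clamp's bed between the jaw and the fence, side walls facing them, and let go of it. Then wind the jaw in by pushing the capstan's spokes one after another over the top towards the fence, until the house is gripped squarely and firmly between jaw and fence; stop as soon as the spokes turn distinctly stiffer, because heaving on them crushes the house. Move the jaw only with the spokes, never drop or tip the house, and leave everything else on the bench where it is.

Things in the scene. Friction and masses are not known exactly. Their poses are not given: they have to be found in the camera images.
- house: Plain solid birdhouse, light wood, dark wood roof, 110 to 220 g. Origin under its centre, z up. 50 mm along x: flat upright front and back faces, to be grasped across these. 70 mm along y between the side walls, which are 40 mm tall. Roof ridge along x, top 61 mm up; roof boards stand 2 mm proud of the side walls above 39 mm. May face either way on the bed.
- clamp: Green clamp bolted to the table, foot 210 x 420 mm, position and yaw vary. Origin under its centre at table height; x from the capstan side to the bed side (away from the robot), y along the bed from jaw to fence, z up. Bed 100 mm wide, x -5 to 95 mm, top 40 mm above the table. Gear housing at x -58 to -8, y -155 to -45 mm, 180 mm tall.
- bed (a point): Point on the bed's top face on its middle line: x 45, y 70, z 40 mm in the clamp's frame; axes as the clamp's.
- jaw: Moving jaw, dark steel, 90 mm wide, 34 mm tall, 30 mm thick with a sprung cork-faced plate that gives 1 mm per 12 N (up to 4 mm). Slides along the clamp's +y to close, 115 mm in all. Origin at the foot of the unpressed cork face on the bed's middle line; axes as the clamp's. Geared to the capstan: 22 mm per radian. To be moved only by the spokes.
- fence: Fixed fence on the bed, dark steel, 90 mm wide, 34 mm tall, 30 mm thick. Origin at the foot of its steel face (which looks at the jaw, along the clamp's -y) on the bed's middle line; axes as the clamp's. Its place along the bed varies. A worn cork liner on that face stands 2 to 8 mm proud of it, differing each time; the house ends against the liner.
- hub (a point): Capstan centre in the plane of the spokes, 140 mm above the table. Axle along the clamp's x; the spokes turn in the clamp's y-z plane, 32 mm in front of the gear housing. Hub radius 24 mm. Five polished spokes (friction about 0.2), 12 mm thick, 72 degrees apart, end in red balls of 24 mm diameter centred 110 mm from the axle.
- capstan (a joint): Capstan angle, rad; grows as spokes pass over the top towards the fence (closes the jaw). At 0 one spoke points straight up; at q it leans q towards the fence. Steady friction 0.45 N m (about 5 N of push near a spoke's end); it stays where left and then keeps up to 20 N of grip. Grip adds 0.022 N m per newton.
- painted_house: Finished birdhouse of the same shape and size, white with blue roof; leave alone.
- glue: White glue bottle, 56 mm diameter, 150 mm tall, origin under its centre; leave alone.
- paint_jar: Yellow paint jar, 64 mm diameter, 75 mm tall, origin under its centre; leave alone.
- mallet: Rubber-headed mallet lying flat, 260 mm long, handle along its x, origin at its middle; leave alone.
- spoon: Wooden spoon lying flat, 200 mm long, along its x, origin at its middle; leave alone.
- offcut: Plywood offcut 90 x 45 x 22 mm, origin under its centre; leave alone.
- cup: Blue cup, 76 mm diameter, 90 mm tall, origin under its centre; leave alone.
- jaw_face (a point): Middle of the jaw's unpressed face, 17 mm above its foot. A firm grip on the house is 10 to 20 N, felt as 0.67 to 0.89 N m in all at the capstan; over 40 N crushes it. A shut gripper pointing down, tips 60 to 80 mm above the axle, can push a spoke from 40 degrees before the top to 36 past it.
Mind the look-alikes: they are no part of the job. There is more than one size of the house; the one meant has the size given above.

How it is judged:
By the outcome, as a careful person would: the job done as asked, in the order asked, and still so for the second after the job is handed in, with the robot touching nothing.
It also fails if it takes over 72 s, if anything falls off the work surface, if the arm or the gripper's body presses on something with over 40 N, if the wrist force passes 120 N, or if a joint passes its speed limit or range.

## Robot

A 6-joint arm with a two-finger parallel gripper is mounted at the origin on the work surface. World frame = base frame: x ahead of the robot, y to its left, z up, the work surface at z = 0. Lengths are in m, angles in rad, forces in N, time in s.
With the tool pointing down it reaches from about 0.25 to 0.775 m from the base axis. Payload 4 kg.
Tool frame: the origin (TCP) lies at the very end of the fingers, on their centre line; the grasp point (between the pads) lies 19 mm behind it; z points along the fingers, y is the direction in which the jaws open and shut (so a half turn about z gives the same grasp; the last joint's range is limited). The gripper opens to 94 mm and grips with 3 to 60 N. Pads are 16 mm wide; open, the fingers measure 119 mm over their backs; the gripper's body (75 mm by 177 mm) begins 78 mm behind the grasp point.
Start: joints at [1.156, 0.087, 1.371, -0, 1.684, -0.103], TCP at [0.169, 0.523, 0.206] pointing down, gripper open.
Joint ranges: [-3.1, 3.1], [-0.76, 2.03], [0.27, 2.55], [-1.08, 4.22], [0.17, 2.65], [-2.57, 2.57]. Speed limits (rad/s): [2.79, 2.79, 3.14, 3.14, 3.14, 3.14].

## Interface

Orientations are given as a unit quaternion [w, x, y, z].
In Python, from plant import read_state, grab_frame, camera_params, close_job gives the robot as it stands.
- The arm moves only by the tool carry_out, never from a script. Its argument "targets" is text: rows parted by semicolons, each of 7 numbers parted by spaces: the shift along the tool's x, y, z normalised to -1 to 1, where 1 is 300 mm, then the turn, a rotation vector about the tool's x, y, z normalised to -1 to 1, where 1 is pi/2 rad, then the gripper's target within -1 to 1 (shut at 1, half-way at 0, fully open at -1). In form: tx ty tz rx ry rz claw; .... A call has 1 to 12 rows; each row shifts and turns the commanded pose from where the row before left it, along the tool's axes as they then stand; what a row does not reach is not made up. A row lasts 1/12 s, in which the tool goes at most 41.7 mm and 7.16 degrees, less where a joint would pass 70% of its speed; a pose out of reach is approached as far as the arm can. A call with a number of a shift or a turn outside -1 to 1 is refused whole. A call with a gripper value outside its range is refused whole. The fingers move at their own pace and stop on an object; "force" is the grip in N (left out, the last holds). Time passes only in rows, so rows that do not move let the fingers close. It gives the time, the measured TCP pose, the force and the opening at its end, in the units of the state.
- read_state(): the state, without advancing time (a new reading comes with each control period).
- grab_frame(name): name is "scene" or "top" or "wrist"; returns the picture (400x640x3 uint8, red, green, blue); there is no depth.
- camera_params(name): a dict with "fx", "fy", "cx", "cy" (pixels), "rvec" (rotation vector, rad) and "tvec" (3), from world to camera coordinates, as OpenCV has them. Camera axes: x right, y down, z forward; pixel columns grow to the right and rows downward; lengths in m; the calibration is good to about 2 mm. A picture is of the moment at which its call begins: read the wrist's pose just before it. camera_params takes no time and is no camera call; for the wrist camera it gives the pose at the moment of the call.
- close_job(): hands the job in, once; it reports no verdict.
The state is a dict: "time_s": time; "joint_positions": joint angles; "joint_vel": joint speeds; "joint_efforts": joint torques, N m; "position": TCP position; "tcp_rot": TCP orientation; "ft_force": force on the tool from outside, world axes, zero at the start; "moment": the same for the moment, N m; "grip_width": finger opening in m.
Only numpy, scipy, OpenCV 4.12 (cv2) and the standard library are available. Lean on these libraries where they do the work, as an engineer would, in place of code of your own. Each camera call takes 0.05 s, during which the arm holds its last target.

## Working session

There is one attempt and no reset: what is moved stays moved. The work goes in short steps, Python scripts to look and compute and a tool call to move; the robot and the scene stay as the last step left them, time stands still between calls to the robot, and variables do not carry over. Pictures are saved under pics/ and viewed, and the job is handed in when it is done.

Besides the shell and the picture viewer there is one more tool, called after ">>>" in YAML: its name, and indented under it one key for each argument. carry_out: Moves the arm, as the interface text tells. Its arguments: {"type":"object","properties":{"targets":{"type":"string"},"force":{"type":"number"}},"required":["targets"]}

```bash
mkdir -p pics; ls; python3 - <<'E'
from plant import *
import cv2
s=read_state(); print(s)
for n in ["scene","top","wrist"]:
    p=camera_params(n); print(n,p)
    cv2.imwrite(f"pics/{n}0.png",grab_frame(n)[:,:,::-1])
E
```

```text
pics
{'time_s': 0.0, 'joint_positions': array([ 1.15591117e+00,  8.79397518e-02,  1.37223432e+00, -5.04577991e-06,
        1.68356645e+00, -1.03095552e-01]), 'joint_vel': array([-1.06148568e-03,  1.10572049e-03,  1.06454733e-03,  5.54176485e-05,
       -6.05715231e-04,  1.36705343e-03]), 'joint_efforts': array([ 2.82333767e-04, -3.40164292e+01, -3.02431726e+01,  7.16556609e-02,
        3.27411911e-02, -1.62228312e-04]), 'position': array([0.16850657, 0.52298955, 0.2043226 ]), 'tcp_rot': array([-2.72616314e-04,  1.55264301e-01,  9.87872382e-01, -1.03876055e-03]), 'ft_force': array([1.03681605, 0.21497426, 0.445384  ]), 'moment': array([ 0.03835222,  0.0314454 , -0.05605504]), 'grip_width': 0.09380733641858817}
scene {'fx': 415.74945276639556, 'fy': 415.74945276639556, 'cx': 315.4479383612664, 'cy': 203.32789656265868, 'rvec': array([ 2.51024108,  0.64451016, -0.17884414]), 'tvec': array([-0.46741454, -0.17201481,  1.35713659])}
top {'fx': 405.22142258311476, 'fy': 405.22142258311476, 'cx': 327.38668470618893, 'cy': 194.52024741159713, 'rvec': array([ 2.18304007, -2.14760074,  0.14330953]), 'tvec': array([-0.02867513,  0.54546915,  1.23811709])}
wrist {'fx': 321.2151445944729, 'fy': 321.2151445944729, 'cx': 314.6850057079084, 'cy': 204.4517160424646, 'rvec': array([-2.37096362, -1.72805071, -0.21248422]), 'tvec': array([-0.54818957, -0.02532782,  0.39044996])}
```

View pics/scene0.png

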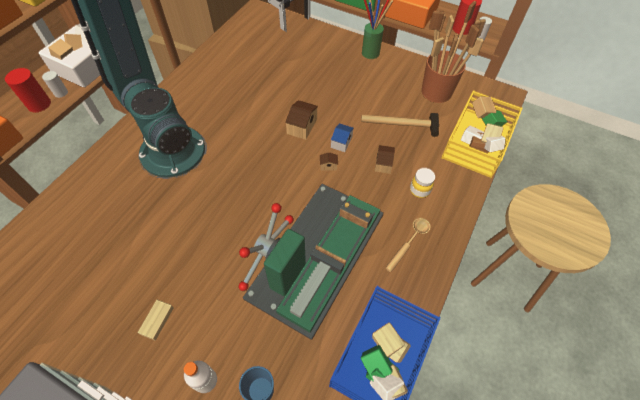

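View pics/top0.png

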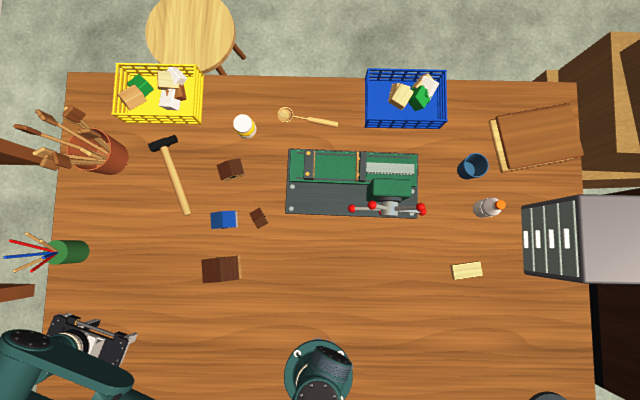

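View pics/wrist0.png

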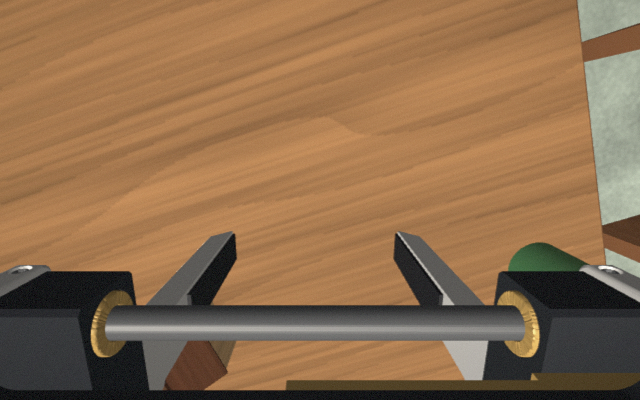

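The scene view shows three plain houses: a big one (302,120), a medium one (385,157) and a tiny one (330,158). The painted house is at (342,137) and the clamp around (315,260). Next I'll zoom in and measure.

```bash
cat > h.py <<'E'
import numpy as np, cv2, json
from scipy.spatial.transform import Rotation as R
def cam(p):
    return np.array([[p['fx'],0,p['cx']],[0,p['fy'],p['cy']],[0,0,1]]),R.from_rotvec(p['rvec']).as_matrix(),np.array(p['tvec'])
def proj(p,X):
    K,r,t=cam(p); x=(np.atleast_2d(X)@r.T+t)@K.T; return x[:,:2]/x[:,2:]
def ray(p,uv):
    K,r,t=cam(p); d=r.T@np.linalg.inv(K)@np.array([uv[0],uv[1],1.]); return -r.T@t,d
def onz(p,uv,z):
    c,d=ray(p,uv); return c+d*(z-c[2])/d[2]
def tri(obs):
    A=np.zeros((3,3));b=np.zeros(3)
    for p,uv in obs:
        c,d=ray(p,uv); d=d/np.linalg.norm(d); M=np.eye(3)-np.outer(d,d); A+=M;b+=M@c
    X=np.linalg.solve(A,b); return X,[np.linalg.norm(proj(p,X)[0]-uv) for p,uv in obs]
def crop(img,u0,v0,u1,v1,s,name):
    c=cv2.resize(img[v0:v1,u0:u1],None,fx=s,fy=s,interpolation=cv2.INTER_CUBIC)
    for u in range((u0//10+1)*10,u1,10):
        L=u%50==0
        cv2.line(c,((u-u0)*s,0),((u-u0)*s,12 if L else 5),(0,255,255),1)
        if L: cv2.putText(c,str(u),((u-u0)*s+2,22),0,.4,(0,255,255),1)
    for v in range((v0//10+1)*10,v1,10):
        L=v%50==0
        cv2.line(c,(0,(v-v0)*s),(12 if L else 5,(v-v0)*s),(0,255,255),1)
        if L: cv2.putText(c,str(v),(14,(v-v0)*s+4),0,.4,(0,255,255),1)
    cv2.imwrite(name,c)
E
python3 - <<'E'
from h import *
t=cv2.imread('pics/top0.png');s=cv2.imread('pics/scene0.png')
crop(t,200,140,440,300,3,'pics/t1.png')
crop(s,220,80,460,340,2,'pics/s1.png')
E
```

```text
(no output)
```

View pics/t1.png

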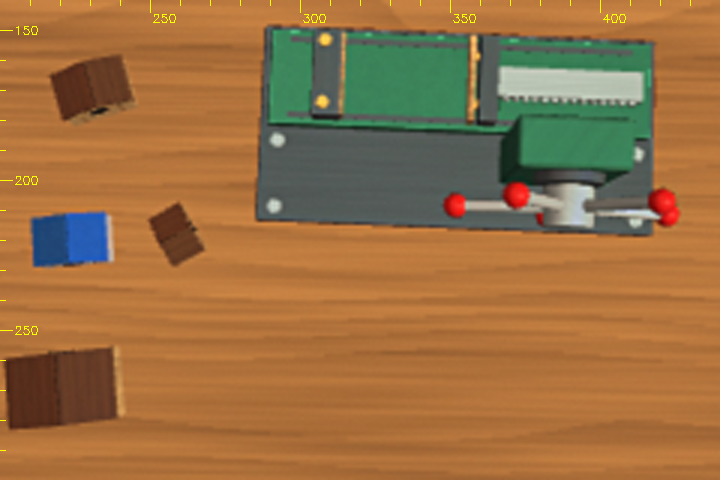

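View pics/s1.png

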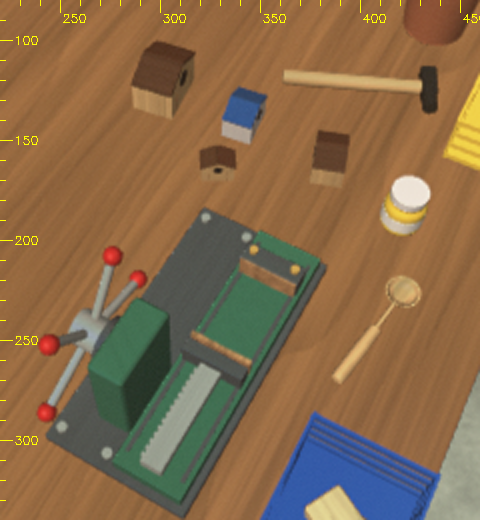

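```bash
python3 - <<'E'
from h import *
from plant import *
T=camera_params('top');S=camera_params('scene')
f=lambda *a:print(np.round(a[0],4),*a[1:])
# house roof corners top at z~.04 ; ridge ends
for n,uv in dict(c1=(217,165),c2=(240,158.5),c3=(244,174.5),c4=(220,180.5)).items(): print(n,np.round(onz(T,uv,.04),4))
f(*tri([(T,(230.5,169)),(S,(385,153))]))
# balls
for a,b in [((350,208.5),(276,208)),((371.5,205),(289,219)),((416,207),(244,252)),((418,211.5),(243,286.5))]: f(*tri([(T,a),(S,b)]))
for n,uv in dict(fl=(287,213),fr=(417,218),bl=(289.5,149)).items(): print(n,np.round(onz(T,uv,.01),4))
for n,uv in dict(liner_far=(314.5,151),liner_near=(313.5,179),jaw_far=(356,152),jaw_near=(355.5,180)).items(): print(n,np.round(onz(T,uv,.074),4))
E
```

```text
c1 [0.6323 0.3278 0.04  ]
c2 [0.6543 0.2568 0.04  ]
c3 [0.6036 0.2422 0.04  ]
c4 [0.5833 0.3161 0.04  ]
[0.6205 0.284  0.0508] [np.float64(0.8168683673635488), np.float64(0.8185518503141239)]
[ 0.4823 -0.0912  0.1571] [np.float64(4.696458519686825), np.float64(5.199942910493046)]
[ 0.5133 -0.1316  0.1801] [np.float64(5.4992895900917915), np.float64(6.2380362808791485)]
[ 0.493  -0.2582  0.2112] [np.float64(0.8472726293343433), np.float64(1.0190734679343798)]
[ 0.4919 -0.2945  0.0796] [np.float64(0.6701242032997864), np.float64(0.8201693240506268)]
fl [0.4874 0.1072 0.01  ]
fr [ 0.4783 -0.3062  0.01  ]
bl [0.6947 0.1048 0.01  ]
liner_far [0.6749 0.0224 0.074 ]
liner_near [0.5878 0.0238 0.074 ]
jaw_far [ 0.6741 -0.1052  0.074 ]
jaw_near [ 0.587  -0.1043  0.074 ]
```

```bash
cat >> h.py <<'E'
def rot(q): return R.from_quat([q[1],q[2],q[3],q[0]])
def down(yaw_y):
    "tool pointing down with tool y along world angle yaw_y"
    y=np.array([np.cos(yaw_y),np.sin(yaw_y),0]); z=np.array([0,0,-1.]); x=np.cross(y,z)
    return R.from_matrix(np.stack([x,y,z],1))
def rows(p0,r0,p1,r1,n,claw,nd=3):
    "split motion in n rows; prints text"
    rv=(r0.inv()*r1).as_rotvec(); p0=np.array(p0);p1=np.array(p1); out=[];cp=p0.copy();cr=r0
    for i in range(1,n+1):
        want=p0+(p1-p0)*i/n; d=cr.inv().apply(want-cp)/.3
        wr=r0*R.from_rotvec(rv*i/n); t=(cr.inv()*wr).as_rotvec()/(np.pi/2)
        d=np.round(d,nd);t=np.round(t,nd)
        out.append(' '.join('%g'%v for v in [*d,*t,claw])); cp=cp+cr.apply(d*.3); cr=cr*R.from_rotvec(t*np.pi/2)
    print('; '.join(out)); print('end',np.round(cp,4),'err mm',np.round((cp-p1)*1e3,1),'rot/row deg',np.degrees(np.linalg.norm(rv))/n,'mm/row',1e3*np.linalg.norm(p1-p0)/n)
    return cp,cr
E
python3 - <<'E'
from h import *
from plant import *
s=read_state();r=rot(s['tcp_rot']);print(np.round(r.as_matrix(),3))
W=camera_params('wrist');K,rw,t=cam(W);c=-rw.T@t
print('cam in tool',r.inv().apply(c-s['position']),'axes in tool\n',np.round(r.as_matrix().T@rw.T,3))
E
```

```text
[[-0.952  0.307 -0.001]
 [ 0.307  0.952 -0.001]
 [ 0.    -0.002 -1.   ]]
cam in tool [ 0.07102396 -0.00116534 -0.17955222] axes in tool
 [[ 0.001 -0.97  -0.244]
 [ 1.     0.     0.001]
 [-0.    -0.244  0.97 ]]
```

```bash
python3 - <<'E'
from h import *
from plant import *
s=read_state();r=rot(s['tcp_rot'])
p,q=rows(s['position'],r,[0.39,0.39,0.204],down(np.radians(40)),7,-1)
rows(p,q,[0.61,0.25,0.204],down(np.radians(16)),7,-1)
E
```

```text
-0.12 -0.028 0 -0 0 0.051 -1; -0.121 -0.018 0.001 -0 0 0.051 -1; -0.123 -0.009 -0 -0 0 0.051 -1; -0.123 0.002 0 -0.001 0 0.051 -1; -0.123 0.011 0.001 0 0 0.051 -1; -0.121 0.021 -0 0 0 0.051 -1; -0.119 0.03 0 0 0 0.051 -1
end [0.3899 0.39   0.2041] err mm [-0.1 -0.   0.1] rot/row deg 4.590336342549947 mm/row 36.90944824804575
-0.118 0.037 0 0 0 0.038 -1; -0.116 0.045 0 0 0 0.038 -1; -0.114 0.051 0 0 0 0.038 -1; -0.109 0.058 0 0 0 0.038 -1; -0.107 0.065 0 0 0 0.038 -1; -0.102 0.07 0 0 0 0.039 -1; -0.098 0.077 0 0 0 0.038 -1
end [0.6101 0.2499 0.2041] err mm [ 0.1 -0.1  0.1] rot/row deg 3.428891471980119 mm/row 37.2651135926204
```

>>> carry_out:
  targets: "-0.12 -0.028 0 0 0 0.05 -1; -0.12 -0.018 0 0 0 0.05 -1; -0.122 -0.009 0 0 0 0.05 -1; -0.123 0.002 0 0 0 0.05 -1; -0.123 0.011 0 0 0 0.05 -1; -0.12 0.02 0 0 0 0.05 -1; -0.12 0.03 0 0 0 0.05 -1; -0.118 0.037 0 0 0 0.04 -1; -0.116 0.045 0 0 0 0.04 -1; -0.114 0.051 0 0 0 0.04 -1; -0.109 0.058 0 0 0 0.04 -1; -0.107 0.065 0 0 0 0.04 -1"

```text
time_s: 1.15
position: [0.549, 0.2908, 0.205]
tcp_rot: [-0.0, 0.556, 0.831, -0.0]
ft_force: [-0.9, 0.7, 0.6]
grip_width: 0.0942
```

>>> carry_out:
  targets: "-0.1 0.07 0 0 0 0.04 -1; -0.1 0.077 0 0 0 0.04 -1; 0 0 0 0 0 0 -1"

```text
time_s: 1.4
position: [0.6149, 0.2464, 0.2028]
tcp_rot: [0.001, 0.609, 0.793, -0.001]
ft_force: [-1.2, -0.4, 0.1]
grip_width: 0.0942
```

```bash
cat > snap.py <<'E'
import sys,pickle
from h import *
from plant import *
n=sys.argv[1]; cm=sys.argv[2] if len(sys.argv)>2 else 'wrist'
s=read_state();P=camera_params(cm);im=grab_frame(cm)[:,:,::-1]
cv2.imwrite(f'pics/{n}.png',im);pickle.dump(P,open(f'pics/{n}.pkl','wb'))
r=rot(s['tcp_rot']).as_matrix()
print(s['time_s'],np.round(s['position'],4),'yaw_y',np.degrees(np.arctan2(r[1,1],r[0,1])),np.round(r[:,2],3),np.round(s['ft_force'],2),s['grip_width'],np.round(s['joint_positions'],2))
E
python3 snap.py w1
```

```text
1.4 [0.6149 0.2464 0.2028] yaw_y 14.920525500870726 [-0.    -0.003 -1.   ] [-1.22 -0.37  0.15] 0.09416483646752788 [ 0.3   0.34  1.07 -0.    1.73  0.04]
```

View pics/w1.png

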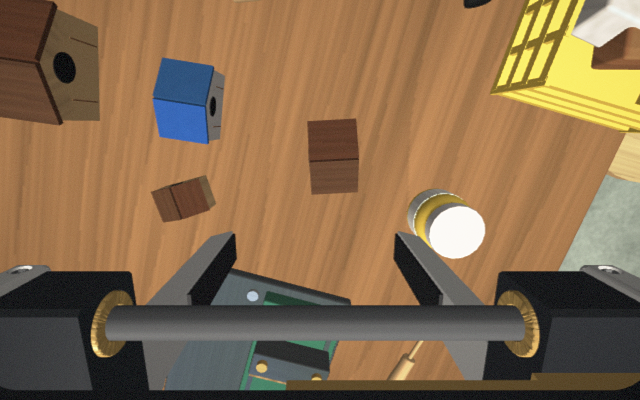

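The wrist view shows the house roof with its ridge from (308,160) to (359,159), nearly aligned with the tool's y. I'll take a second view closer in.

>>> carry_out:
  targets: "0.06 0.03 0 0 0 0 -1; 0.06 0.03 0.05 0 0 0 -1; 0 0 0.05 0 0 0 -1; 0 0 0 0 0 0 -1"

```text
time_s: 1.78
position: [0.6154, 0.2924, 0.1711]
tcp_rot: [-0.002, 0.605, 0.797, -0.003]
ft_force: [0.2, -0.3, -0.6]
grip_width: 0.0942
```

```bash
python3 snap.py w2; python3 - <<'E'
from h import *
crop(cv2.imread('pics/w1.png'),290,100,380,210,6,'pics/w1c.png')
E
```

```text
1.7833 [0.6154 0.2924 0.1711] yaw_y 15.609773252755241 [-0.007 -0.002 -1.   ] [ 0.23 -0.25 -0.6 ] 0.09416057543525753 [0.36 0.4  1.06 0.   1.69 0.09]
```

View pics/w2.png

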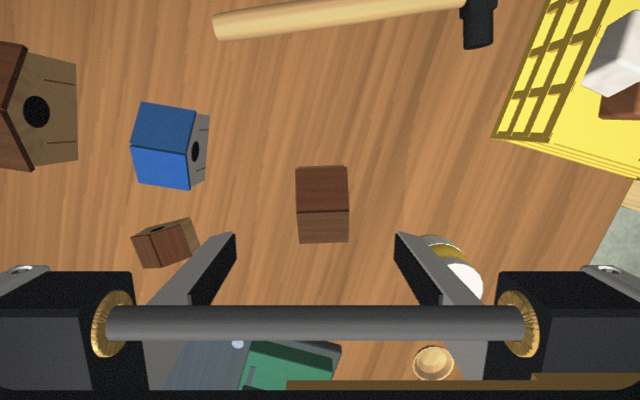

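View pics/w1c.png

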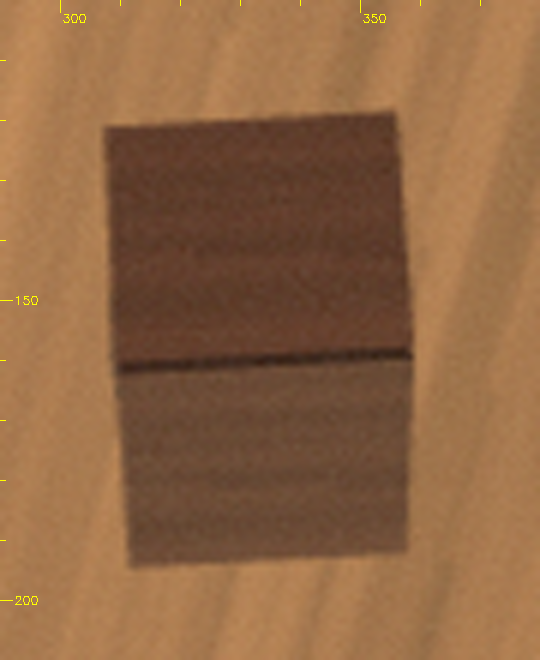

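```bash
python3 - <<'E'
from h import *
crop(cv2.imread('pics/w2.png'),280,150,370,260,6,'pics/w2c.png')
E
```

```text
(no output)
```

View pics/w2c.png

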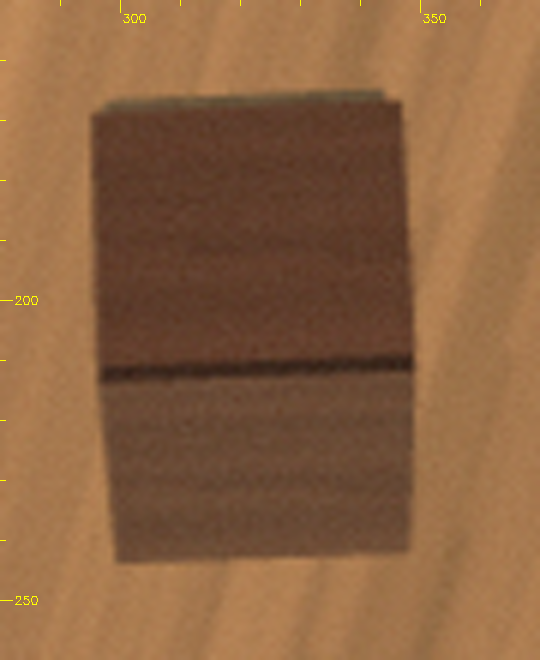

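```bash
python3 - <<'E'
from h import *
import pickle
A=pickle.load(open('pics/w1.pkl','rb'));B=pickle.load(open('pics/w2.pkl','rb'))
T=[]
pts=dict(fl=((307.7,121.3),(295.3,169)),fr=((356,118.7),(346.5,167)),rl=((309.5,161.5),(296.5,213)),rr=((358.5,159),(348.7,211)),nl=((311.7,194.5),(299.5,243.5)),nr=((357.5,192),(348.3,242)))
X={}
for k,(a,b) in pts.items():
    X[k],e=tri([(A,a),(B,b)]); print(k,np.round(X[k],4),np.round(e,2))
# fixed-height estimates
for P,i in ((A,0),(B,1)):
    q={k:onz(P,v[i],.061 if k[0]=='r' else .041) for k,v in pts.items()}
    c=sum(q.values())/6; d=sum(q[k+'r']-q[k+'l'] for k in 'frn')/3
    print('centre',np.round(c,4),'yaw',np.degrees(np.arctan2(d[1],d[0])),'len',np.linalg.norm(d)*1e3,'ridge mid',np.round((q['rl']+q['rr'])/2,4),'span',1e3*np.linalg.norm(q['fl']-q['nl']))
E
```

```text
fl [0.5885 0.3137 0.0442] [0.1  0.11]
fr [0.6351 0.3288 0.0444] [0.19 0.2 ]
rl [0.6005 0.2766 0.0614] [0.01 0.01]
rr [0.647  0.2915 0.0606] [0.04 0.04]
nl [0.6121 0.2402 0.0411] [0.08 0.08]
nr [0.6592 0.2561 0.0431] [0.06 0.07]
centre [0.6239 0.2844 0.0477] yaw 17.982371564063797 len 49.4369228363931 ridge mid [0.6237 0.2841 0.061 ] span 77.16727596312013
centre [0.6238 0.2842 0.0477] yaw 17.868851939739255 len 49.458409394915954 ridge mid [0.6237 0.2841 0.061 ] span 76.74458816036687
```

```bash
python3 - <<'E'
from h import *
from plant import *
s=read_state();r=rot(s['tcp_rot'])
print(onz(camera_params('top'),(244,126),.075))
print(np.round(s['position'],4))
p,q=rows(s['position'],r,[0.6238,0.2843,0.10],down(np.radians(17.9)),3,-1)
E
```

```text
[0.74932654 0.24137555 0.075     ]
[0.6159 0.2919 0.1728]
-0.01 0.007 0.081 -0.001 0 -0.009 -1; -0.011 0.006 0.081 -0.001 0 -0.008 -1; -0.011 0.006 0.081 -0.002 0 -0.009 -1
end [0.6238 0.2842 0.0999] err mm [ 0.  -0.1 -0.1] rot/row deg 0.7858707294547013 mm/row 24.548450419248937
```

>>> carry_out:
  targets: "-0.01 0.006 0.08 0 0 -0.009 -1; -0.011 0.006 0.08 0 0 -0.008 -1; -0.011 0.006 0.08 0 0 -0.009 -1; 0 0 0 0 0 0 -1; 0 0 0 0 0 0 -1"

```text
time_s: 2.25
position: [0.6249, 0.2831, 0.1029]
tcp_rot: [-0.001, 0.59, 0.808, -0.001]
ft_force: [-0.6, -0.3, 0.2]
grip_width: 0.094
```

```bash
python3 snap.py w3; python3 - <<'E'
from h import *
from plant import *
s=read_state();r=rot(s['tcp_rot'])
p,q=rows(s['position'],r,[0.6238,0.2843,0.013],down(np.radians(17.9)),4,-1)
E
```

```text
2.25 [0.6249 0.2831 0.1029] yaw_y 17.750647544657806 [-0.003 -0.001 -1.   ] [-0.63 -0.27  0.21] 0.09401835764832436 [0.34 0.43 1.16 0.   1.56 0.03]
0.001 -0.002 0.077 0 -0 -0 -1; 0.001 -0.001 0.076 0 -0 -0.001 -1; 0.001 -0.002 0.077 0.001 -0 -0 -1; 0.001 -0.002 0.077 -0 -0 -0.001 -1
end [0.6237 0.2842 0.0129] err mm [-0.1 -0.1 -0.1] rot/row deg 0.038443091365679596 mm/row 23.010059453704077
```

View pics/w3.png

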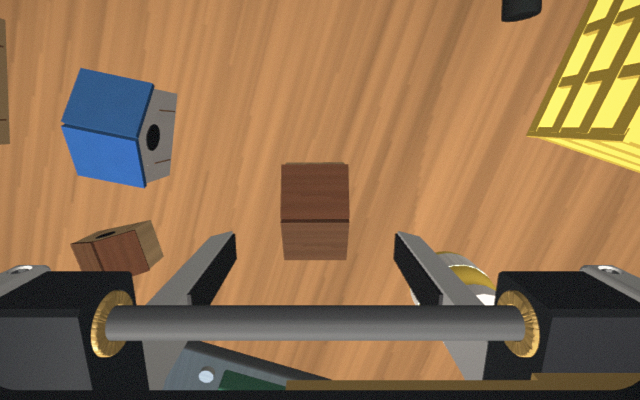

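The house sits centred between the fingers (column 315), so I'll descend and grip.

>>> carry_out:
  targets: "0.001 -0.002 0.077 0 0 0 -1; 0.001 -0.002 0.077 0 0 0 -1; 0.001 -0.002 0.077 0 0 0 -1; 0 0 0.075 0 0 0 -1; 0 0 0 0 0 0 -1; 0 0 0 0 0 0 1; 0 0 0 0 0 0 1; 0 0 0 0 0 0 1; 0 0 0 0 0 0 1; 0 0 0 0 0 0 1; 0 0 0 0 0 0 1"
  force: 20

```text
time_s: 3.22
position: [0.6246, 0.284, 0.0129]
tcp_rot: [0.0, 0.589, 0.808, 0.001]
ft_force: [0.2, 0.5, -0.2]
grip_width: 0.0576
```

```bash
python3 snap.py w4
```

```text
3.2167 [0.6246 0.284  0.0129] yaw_y 17.772212519663753 [ 0.002  0.001 -1.   ] [ 0.24  0.47 -0.25] 0.05758558744662251 [0.34 0.48 1.26 0.   1.39 0.03]
```

View pics/w4.png

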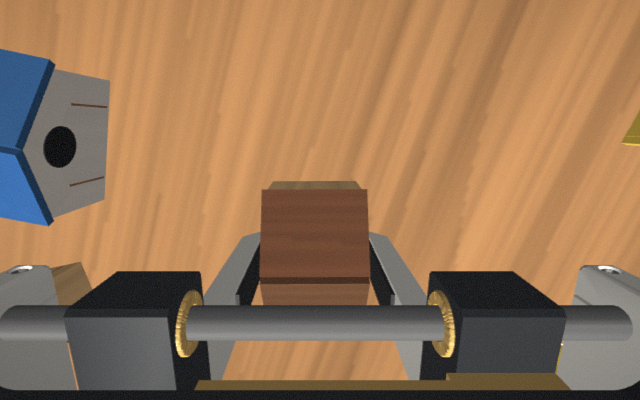

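>>> carry_out:
  targets: "0 0 0 0 0 0 1; 0 0 0 0 0 0 1; 0 0 0 0 0 0 1; 0 0 0 0 0 0 1"

```text
time_s: 3.6
position: [0.6243, 0.2839, 0.0122]
tcp_rot: [0.0, 0.589, 0.808, 0.0]
ft_force: [0.3, -0.3, 2.6]
grip_width: 0.0496
```

>>> carry_out:
  targets: "0 0 -0.03 0 0 0 1; 0 0 -0.07 0 0 0 1; 0 0 -0.1 0 0 0 1; 0 0 -0.12 0 0 0 1; 0 0 -0.12 0 0 0 1; 0 0 -0.1 0 0 0 1; 0 0 0 0 0 0 1"

```text
time_s: 4.18
position: [0.6271, 0.285, 0.1834]
tcp_rot: [0.004, 0.589, 0.808, 0.006]
ft_force: [0.7, 0.3, 0.4]
grip_width: 0.0498
```

```bash
python3 snap.py w5
```

```text
4.1833 [0.6271 0.285  0.1834] yaw_y 17.778334240647865 [ 0.014  0.005 -1.   ] [0.7  0.25 0.44] 0.04983680965445404 [0.34 0.39 1.04 0.   1.69 0.03]
```

View pics/w5.png

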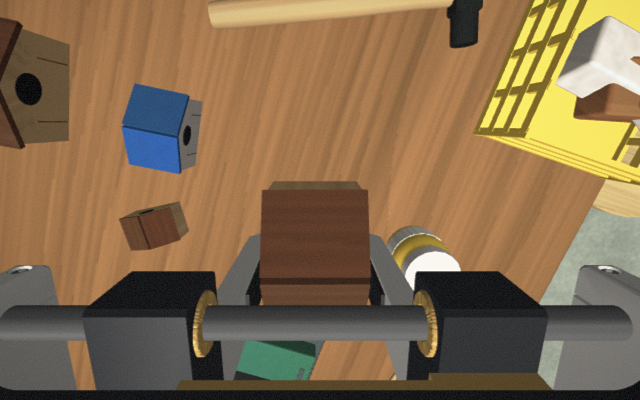

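```bash
python3 - <<'E'
from h import *
from plant import *
s=read_state();r=rot(s['tcp_rot'])
p,q=rows(s['position'],r,[0.6,-0.1,0.29],down(np.radians(-1)),11,1)
E
```

```text
-0.109 -0.043 -0.034 0.001 -0 0.019 1; -0.109 -0.039 -0.034 0 -0 0.019 1; -0.111 -0.037 -0.034 0.001 -0 0.019 1; -0.112 -0.033 -0.034 0 -0 0.019 1; -0.113 -0.029 -0.034 0.001 -0.001 0.019 1; -0.114 -0.027 -0.033 0 0 0.019 1; -0.114 -0.022 -0.034 0.001 0 0.019 1; -0.116 -0.02 -0.033 0 0 0.019 1; -0.115 -0.016 -0.034 0.001 -0 0.019 1; -0.116 -0.013 -0.034 0.001 -0 0.019 1; -0.117 -0.009 -0.033 0 -0 0.019 1
end [ 0.6    -0.1001  0.2899] err mm [ 0.  -0.1 -0.1] rot/row deg 1.7078748534096995 mm/row 36.4582942187136
```

>>> carry_out:
  targets: "-0.06 -0.02 -0.034 0 0 0.01 1; -0.109 -0.043 -0.034 0 0 0.02 1; -0.109 -0.039 -0.034 0 0 0.02 1; -0.111 -0.037 -0.034 0 0 0.02 1; -0.112 -0.033 -0.034 0 0 0.02 1; -0.113 -0.029 -0.034 0 0 0.019 1; -0.114 -0.027 -0.033 0 0 0.019 1; -0.114 -0.022 -0.034 0 0 0.019 1; -0.116 -0.02 -0.033 0 0 0.019 1; -0.115 -0.016 -0.034 0 0 0.019 1; -0.116 -0.013 -0.034 0 0 0.019 1; -0.08 0 -0.01 0 0 0.01 1"

```text
time_s: 5.23
position: [0.5921, -0.111, 0.2872]
tcp_rot: [-0.001, 0.717, 0.697, -0.001]
ft_force: [0.4, 0.3, -1.6]
grip_width: 0.0498
```

>>> carry_out:
  targets: "0 0 0 0 0 0 1; 0 0 0 0 0 0 1"

```text
time_s: 5.4
position: [0.5924, -0.1091, 0.2856]
tcp_rot: [-0.002, 0.717, 0.697, -0.001]
ft_force: [0.2, 1.1, -0.4]
grip_width: 0.0502
```

```bash
python3 snap.py w6
```

```text
5.4 [ 0.5924 -0.1091  0.2856] yaw_y -1.62556907317369 [-0.004  0.002 -1.   ] [ 0.25  1.08 -0.38] 0.050178521292301916 [-0.28  0.21  1.08  0.    1.86 -0.25]
```

View pics/w6.png

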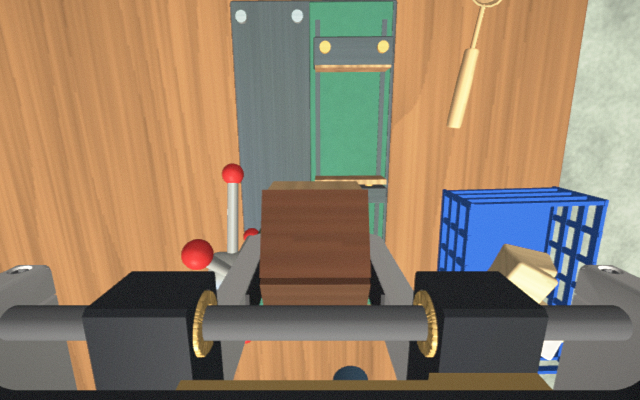

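The bed shows the fence at (353,50), its liner edge near row 68, the jaw's cork edge near row 180 and a spoke ball at (233,174). I'll zoom in.

```bash
python3 - <<'E'
from h import *
crop(cv2.imread('pics/w6.png'),225,0,405,200,4,'pics/w6c.png')
c=cv2.imread('pics/w6.png')
crop(c,305,25,405,85,8,'pics/w6d.png')
crop(c,305,165,405,200,8,'pics/w6e.png')
crop(cv2.imread('pics/top0.png'),280,140,430,225,5,'pics/t2.png')
E
```

```text
(no output)
```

View pics/w6d.png

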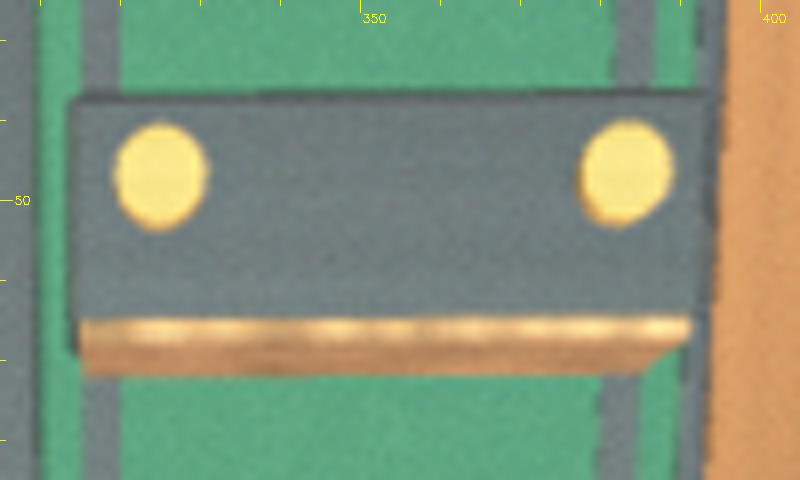

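View pics/w6e.png

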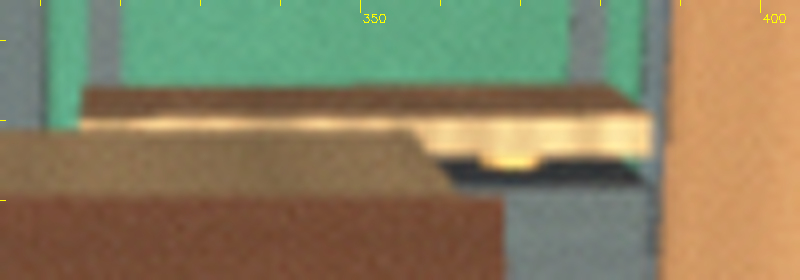

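View pics/t2.png

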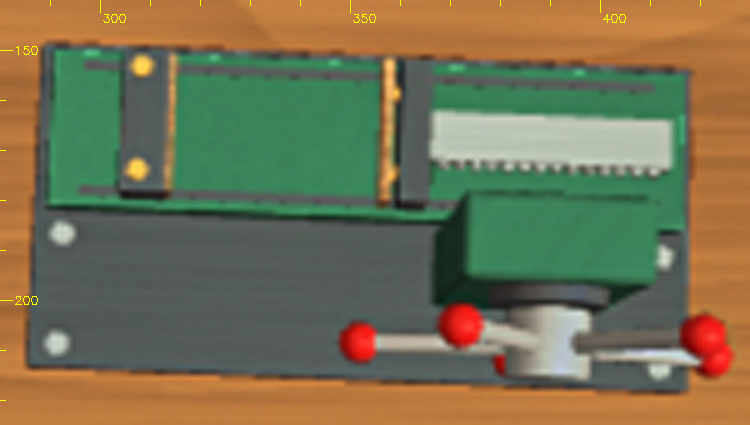

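View pics/w6c.png

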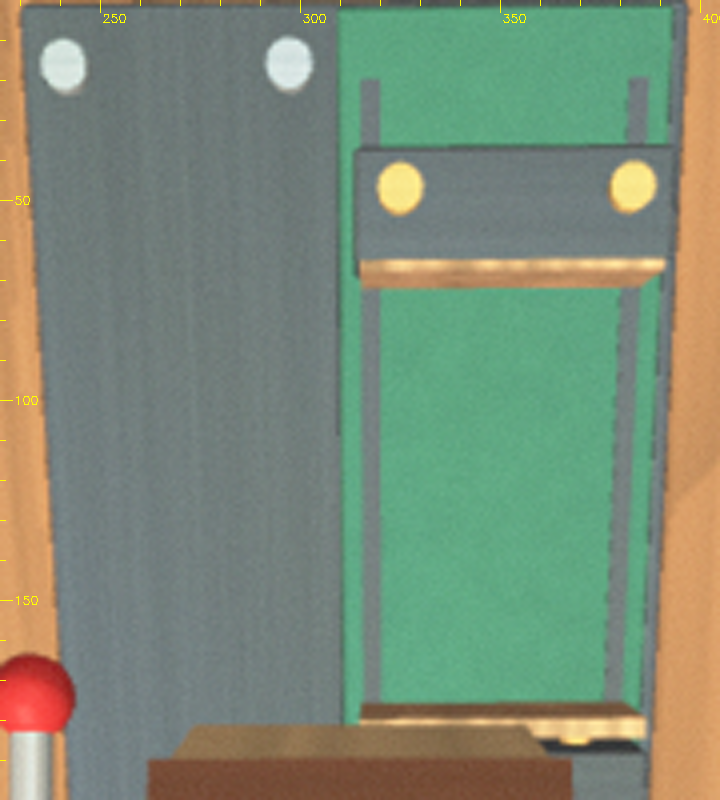

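```bash
python3 - <<'E'
from h import *
import pickle
from plant import *
A=pickle.load(open('pics/w6.pkl','rb'));T=camera_params('top')
f=lambda n,P,uv,z:print(n,np.round(onz(P,uv,z),4))
f('linerfoot L',A,(315.5,72.2),.04);f('linerfoot R',A,(384.5,71.7),.04)
f('linertop L',A,(315,68),.074);f('linertop R',A,(391,67.3),.074)
f('fenceback L',A,(314,37.7),.074);f('fenceback R',A,(393,36.4),.074)
f('fencefront L',A,(314.8,64.8),.074);f('fencefront R',A,(391.5,64.6),.074)
f('jawfoot L',A,(315.8,176),.04);f('jawfoot R',A,(380,175.6),.04)
f('jawtop L',A,(315,180),.074);f('jawtop R',A,(386.3,178.8),.074)
f('T liner far',T,(315.0,151.5),.074);f('T liner near',T,(313.5,178.5),.074)
f('T fence bl',T,(304.8,150.5),.074);f('T fence bn',T,(304,177.5),.074)
f('T jaw far',T,(356.5,152),.074);f('T jaw near',T,(355.8,180),.074)
print(tri([(A,(393,36.4)),(T,(304.8,150.5))]),tri([(A,(391,67.3)),(T,(315.0,151.5))]))
# balls
a=tri([(A,(233,174)),(T,(350.5,208.5))]);print('ballL',a)
S=camera_params('scene')
for a,b in [((350,208.5),(289,219)),((371.5,205),(276,208)),((416,207),(244,252)),((418,211.5),(243,286.5))]: print(tri([(T,a),(S,b)]))
# feet bolts (same height): 
for uv in ((241,16),(297,15.6)): f('bolt',A,uv,.015)
for uv in ((289,149.3),(286.5,213),(417,218),(418,153.5)): f('foot T',T,uv,.012)
E
```

```text
linerfoot L [0.5956 0.0228 0.04  ]
linerfoot R [0.6808 0.0209 0.04  ]
linertop L [0.595  0.0222 0.074 ]
linertop R [0.6812 0.0205 0.074 ]
fenceback L [0.5948 0.0536 0.074 ]
fenceback R [0.6824 0.0524 0.074 ]
fencefront L [0.5949 0.0256 0.074 ]
fencefront R [0.6816 0.0233 0.074 ]
jawfoot L [ 0.5924 -0.1067  0.04  ]
jawfoot R [ 0.678  -0.1085  0.04  ]
jawtop L [ 0.5915 -0.1063  0.074 ]
jawtop R [ 0.6791 -0.1072  0.074 ]
T liner far [0.6734 0.0209 0.074 ]
T liner near [0.5894 0.0238 0.074 ]
T fence bl [0.6759 0.0522 0.074 ]
T fence bn [0.5919 0.0528 0.074 ]
T jaw far [ 0.6742 -0.1068  0.074 ]
T jaw near [ 0.587  -0.1052  0.074 ]
(array([0.6794453 , 0.05242315, 0.07280664]), [np.float64(2.9556101220783737), np.float64(1.0377227269900657)]) (array([0.67879293, 0.02121692, 0.06720637]), [np.float64(3.392353582425463), np.float64(1.2303372411286162)])
ballL (array([ 0.49769371, -0.09012452,  0.10069445]), [np.float64(1.9395621258102271), np.float64(0.7408015385748733)])
(array([ 0.49802036, -0.08583987,  0.10083546]), [np.float64(0.35756328434679985), np.float64(0.3976933726038896)])
(array([ 0.49777051, -0.13410169,  0.22564119]), [np.float64(0.541506734265124), np.float64(0.6112960339858373)])
(array([ 0.49296951, -0.25818811,  0.21121828]), [np.float64(0.8472726293343433), np.float64(1.0190734679343798)])
(array([ 0.49189859, -0.29445755,  0.07964607]), [np.float64(0.6701242032997864), np.float64(0.8201693240506268)])
bolt [0.5035 0.0953 0.015 ]
bolt [0.5741 0.0937 0.015 ]
foot T [0.6932 0.1062 0.012 ]
foot T [0.4872 0.1086 0.012 ]
foot T [ 0.4782 -0.3057  0.012 ]
foot T [ 0.6872 -0.3113  0.012 ]
```

```bash
python3 - <<'E'
from h import *
from plant import *
s=read_state();r=rot(s['tcp_rot'])
p,q=rows(s['position'],r,[0.6375,-0.019,0.25],down(np.radians(-1.3)),4,1)
p,q=rows(p,q,[0.6375,-0.019,0.09],down(np.radians(-1.3)),5,1)
E
```

```text
0.075 0.036 0.03 -0.001 -0 -0.001 1; 0.075 0.035 0.029 -0 -0.001 -0 1; 0.075 0.036 0.03 -0.001 0 -0.001 1; 0.075 0.036 0.03 -0.001 -0 -0 1
end [ 0.6376 -0.0189  0.2499] err mm [ 0.1  0.1 -0.1] rot/row deg 0.08585809123249467 mm/row 26.439623819911628
-0 -0 0.107 0 -0 -0 1; -0 -0 0.106 0 -0 -0 1; -0 -0 0.107 0 -0 -0 1; -0 -0 0.107 0 -0 -0 1; -0.001 -0.001 0.106 0 -0 -0 1
end [ 0.6374 -0.0191  0.09  ] err mm [-0.1 -0.1  0. ] rot/row deg 0.010346041425327121 mm/row 31.988313655078894
```

>>> carry_out:
  targets: "0.075 0.036 0.03 0 0 -0.001 1; 0.075 0.036 0.03 0 0 0 1; 0.075 0.036 0.03 0 0 -0.001 1; 0.075 0.036 0.03 0 0 0 1; 0 0 0.1 0 0 0 1; 0 0 0.1 0 0 0 1; 0 0 0.1 0 0 0 1; 0 0 0.1 0 0 0 1; 0 0 0.06 0 0 0 1; 0 0 0 0 0 0 1; 0 0 0 0 0 0 1"

```text
time_s: 6.37
position: [0.637, -0.0173, 0.1118]
tcp_rot: [-0.002, 0.714, 0.7, -0.001]
ft_force: [0.1, 0.5, -0.9]
grip_width: 0.0501
```

```bash
python3 snap.py w7;python3 - <<'E'
from h import *
crop(cv2.imread('pics/w7.png'),200,0,460,200,3,'pics/w7c.png')
E
```

```text
6.3667 [ 0.637  -0.0173  0.1118] yaw_y -1.1826512944209306 [-0.005  0.001 -1.   ] [ 0.13  0.53 -0.93] 0.0500922771677824 [-0.12  0.32  1.29  0.    1.54 -0.1 ]
```

View pics/w7.png

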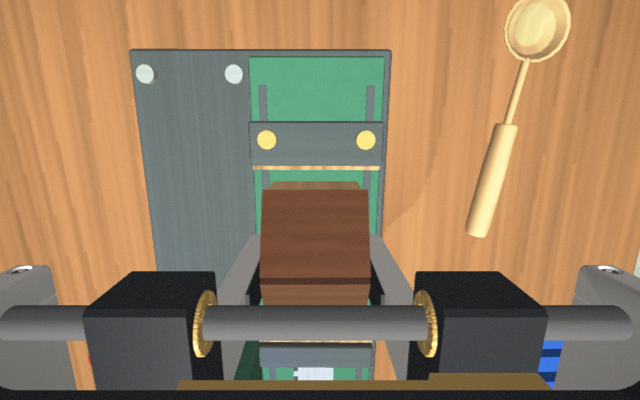

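The house is now over the bed, with the liner edge at row ~168 just ahead of it. I'll check the liner position from this closer view.

```bash
python3 - <<'E'
from h import *
crop(cv2.imread('pics/w7.png'),240,110,400,200,5,'pics/w7d.png')
E
```

```text
(no output)
```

View pics/w7d.png

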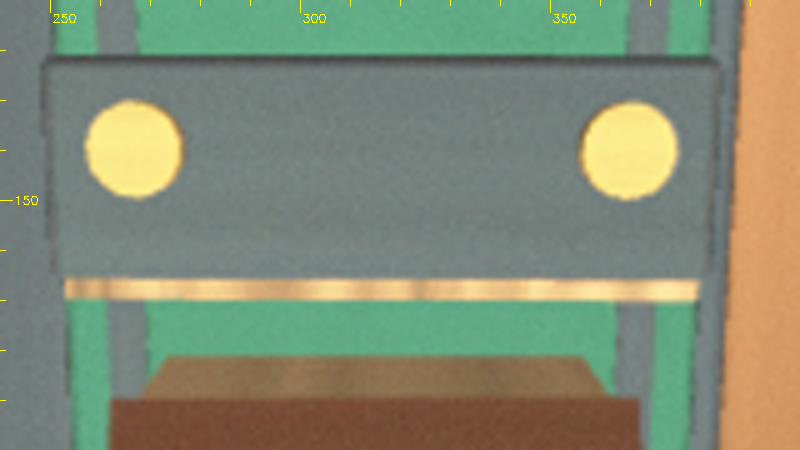

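```bash
python3 - <<'E'
from h import *
import pickle
A=pickle.load(open('pics/w7.pkl','rb'))
for n,uv,z in (('liner top L',(253.2,170),.073),('R',(379.7,170),.073),('fence front L',(251,165.5),.074),('R',(381,165.7),.074),('fence back L',(249.7,121.8),.074),('R',(383,122.3),.074),
  ('house roof eave L (TCP 111.8 -> bottom .0995, eave z ~.1425)',(261.5,189.5),.1425),('R',(367.5,189.5),.1425),('wall foot L',(273,181.3),.0995),('R',(356,181.3),.0995)): print(n,np.round(onz(A,uv,z),4))
E
```

```text
liner top L [0.5949 0.0226 0.073 ]
R [0.6812 0.0209 0.073 ]
fence front L [0.5938 0.0258 0.074 ]
R [0.6818 0.0239 0.074 ]
fence back L [0.5949 0.0545 0.074 ]
R [0.6823 0.0524 0.074 ]
house roof eave L (TCP 111.8 -> bottom .0995, eave z ~.1425) [0.6121 0.0226 0.1425]
R [0.6622 0.0217 0.1425]
wall foot L [0.6117 0.0191 0.0995]
R [0.662  0.0181 0.0995]
```

>>> carry_out:
  targets: "-0.009 0.002 0.05 0 0 0 1; 0 0 0.05 0 0 0 1; 0 0 0.05 0 0 0 1; 0 0 0.025 0 0 0 1; 0 0 0 0 0 0 1; 0 0 0 0 0 0 1"

```text
time_s: 6.92
position: [0.6398, -0.0216, 0.0631]
tcp_rot: [0.001, 0.715, 0.699, 0.001]
ft_force: [-0.6, -0.1, -0.5]
grip_width: 0.0501
```

```bash
python3 snap.py w8
```

```text
6.9167 [ 0.6398 -0.0216  0.0631] yaw_y -1.2815069241542523 [ 0.002 -0.    -1.   ] [-0.62 -0.15 -0.51] 0.05007143506425955 [-0.12  0.35  1.34  0.    1.45 -0.1 ]
```

View pics/w8.png

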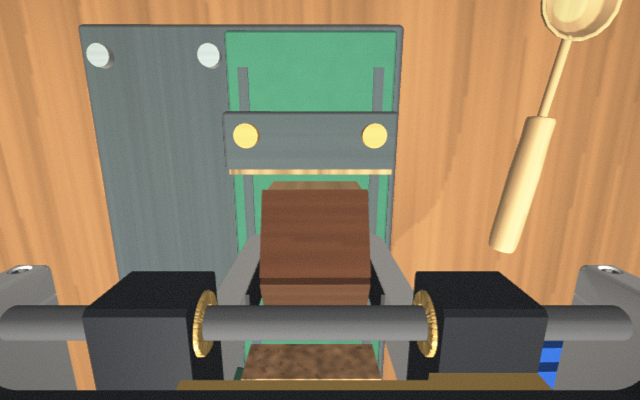

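>>> carry_out:
  targets: "0.005 -0.003 0.012 0 0 0 1; 0 0 0.01 0 0 0 1; 0 0 0.006 0 0 0 1; 0 0 0 0 0 0 1"

```text
time_s: 7.3
position: [0.6379, -0.0202, 0.053]
tcp_rot: [-0.0, 0.715, 0.699, -0.0]
ft_force: [-0.8, -0.3, -1.4]
grip_width: 0.0499
```

>>> carry_out:
  targets: "0 0 0.003 0 0 0 1; 0 0 0.003 0 0 0 1; 0 0 0 0 0 0 1"

```text
time_s: 7.55
position: [0.6385, -0.0203, 0.0522]
tcp_rot: [0.0, 0.715, 0.699, 0.0]
ft_force: [-1.0, -0.6, 0.9]
grip_width: 0.05
```

>>> carry_out:
  targets: "0 0 0.003 0 0 0 1; 0 0 0 0 0 0 1; 0 0 0 0 0 0 1"

```text
time_s: 7.8
position: [0.6385, -0.0203, 0.0522]
tcp_rot: [0.0, 0.715, 0.699, 0.0]
ft_force: [-1.8, 0.6, 6.1]
grip_width: 0.0498
```

The house is seated: z has stalled and fz is 6 N. I'll release it.

>>> carry_out:
  targets: "0 0 0 0 0 0 -0.3; 0 0 0 0 0 0 -0.3; 0 0 0 0 0 0 -0.3; 0 0 0 0 0 0 -0.3; 0 0 0 0 0 0 -0.3; 0 0 0 0 0 0 -0.3"

```text
time_s: 8.3
position: [0.6382, -0.0202, 0.0504]
tcp_rot: [-0.0, 0.715, 0.699, -0.0]
ft_force: [0.0, -0.1, -0.5]
grip_width: 0.0614
```

>>> carry_out:
  targets: "0 0 -0.05 0 0 0 -0.3; 0 0 -0.1 0 0 0 -0.3; 0 0 -0.1 0 0 0 -0.3; 0 0 -0.12 0 0 0 -0.3; 0 0 -0.12 0 0 0 0; 0 0 -0.12 0 0 0 1; 0 0 0 0 0 0 1"

```text
time_s: 8.88
position: [0.6415, -0.0206, 0.2441]
tcp_rot: [0.006, 0.715, 0.699, 0.005]
ft_force: [-0.9, 0.2, 0.9]
grip_width: 0.0448
```

```bash
python3 snap.py w9;python3 - <<'E'
from h import *
crop(cv2.imread('pics/w9.png'),225,40,425,240,4,'pics/w9c.png')
E
```

```text
8.8833 [ 0.6415 -0.0206  0.2441] yaw_y -1.3057284098132267 [ 0.017 -0.002 -1.   ] [-0.95  0.22  0.95] 0.044772920396036794 [-0.12  0.28  1.07  0.    1.77 -0.1 ]
```

View pics/w9.png

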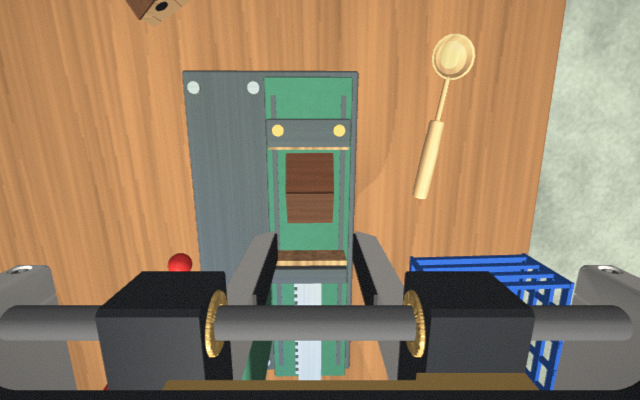

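View pics/w9c.png

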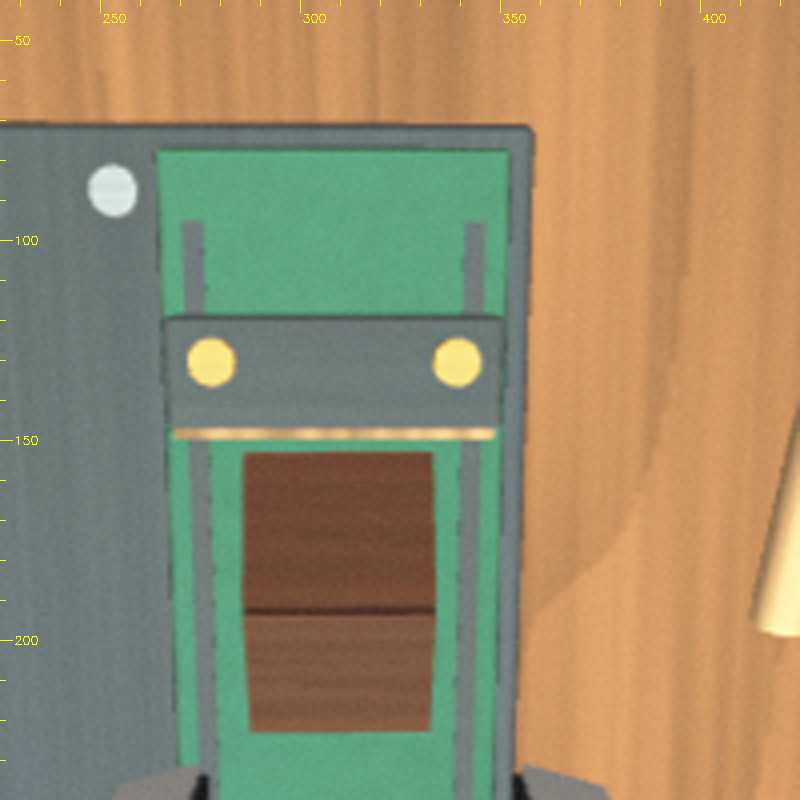

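```bash
python3 - <<'E'
from h import *
crop(cv2.imread('pics/w6.png'),170,160,300,360,4,'pics/w6h.png')
crop(cv2.imread('pics/scene0.png'),230,190,320,310,6,'pics/s2.png')
E
```

```text
(no output)
```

View pics/w6h.png

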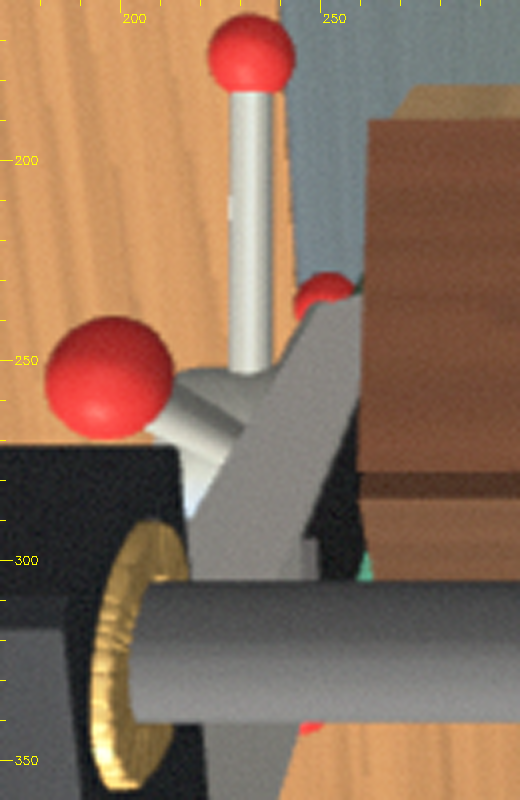

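View pics/s2.png

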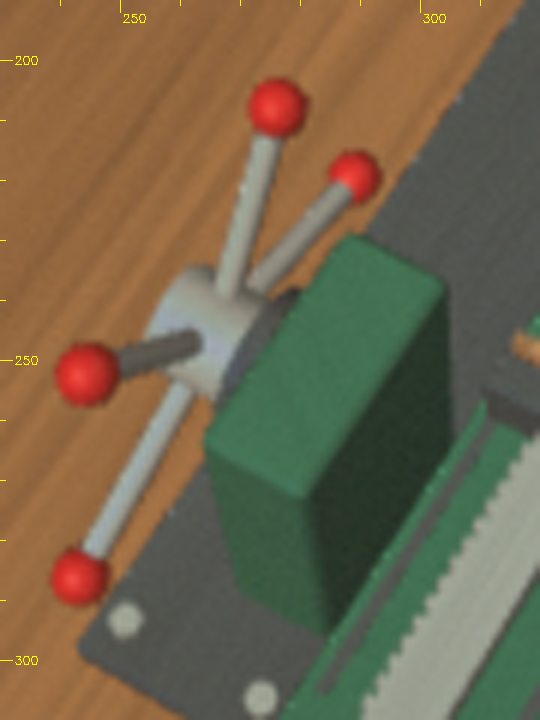

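```bash
cat > hub.py <<'E'
from h import *
import pickle
from plant import *
from scipy.optimize import least_squares
A=pickle.load(open('pics/w6.pkl','rb'));T=camera_params('top');S=camera_params('scene')
yw=np.radians(-1.25); ey=np.array([-np.sin(yw),np.cos(yw),0])
obs=[(A,(232.5,170.0),1),(A,(197,254.5),0),(T,(351.5,208.5),1),(T,(372,205),0),(T,(420.5,206.5),4),(T,(422.5,211.5),3),
 (S,(289,219.5),1),(S,(276,208),0),(S,(244,252),4),(S,(243,286.5),3)]
def ball(h,q): return h+.11*(np.sin(q)*ey+np.cos(q)*np.array([0,0,1]))
def res(v,free=True):
    out=[]
    for P,uv,k in obs:
        b=ball(v[:3],v[3]+k*2*np.pi/5); dx=0
        out+=list(proj(P,b)[0]-uv)
    return np.array(out)
if __name__=='__main__':
    r=least_squares(res,[.5,-.19,.14,.6],loss='soft_l1'); print(r.x,np.degrees(r.x[3])); print(np.round(res(r.x).reshape(-1,2),1))
    keep=obs[:]
    obs[:]=[o for o in keep if o[0] is A]
    g=least_squares(lambda v:res([v[0],v[1],.14,v[2]]),[.5,-.19,.6]); print('wrist only',g.x,np.degrees(g.x[2]),np.round(g.fun,1))
E
python3 hub.py
```

```text
[ 0.49712631 -0.19580354  0.13739107  0.57356622] 32.862923852222444
[[-0.4  2.6]
 [ 0.3 -0.6]
 [-0.3 -1. ]
 [ 0.1 -0.8]
 [-0.3 -0.2]
 [-1.3 -1. ]
 [-0.8 -0.7]
 [-1.  -0.1]
 [-0.5  0.7]
 [-0.1 -0.9]]
wrist only [ 0.49865311 -0.19282682  0.55342974] 31.709188461052936 [-0.4  0.   0.3 -0. ]
```

```bash
sed -i 's/232.5,170.0/233,173.7/' hub.py; python3 hub.py
```

```text
[ 0.49732844 -0.19690518  0.13844911  0.58529782] 33.53509469508056
[[-0.6  0.2]
 [ 0.4 -0.4]
 [ 0.2 -1. ]
 [ 0.1 -0.9]
 [-0.1 -0.3]
 [-0.6 -1.1]
 [-1.  -0.3]
 [-0.9 -0.1]
 [-0.6  0.4]
 [-0.5 -0.7]]
wrist only [ 0.49786781 -0.1965303   0.58510569] 33.52408656073935 [-0.5  0.   0.3 -0. ]
```

```bash
python3 - <<'E'
from h import *
from plant import *
s=read_state();r=rot(s['tcp_rot']);print(s['position'])
p,q=rows(s['position'],r,[0.6415,-0.03,0.29],down(np.radians(-1.25)),2,1)
p,q=rows(p,q,[0.4953,-0.31,0.29],down(np.radians(-1.25)),8,1)
E
```

```text
[ 0.64057545 -0.02051315  0.24025033]
-0.016 0.003 -0.083 0.004 0 -0 1; -0.016 0.002 -0.083 0.003 0.001 -0.001 1
end [ 0.6414 -0.0301  0.2901] err mm [-0.1 -0.1  0.1] rot/row deg 0.3378079367970834 mm/row 25.327282915189958
-0.118 -0.058 -0 0 -0 0 1; -0.118 -0.059 -0 0 -0 0 1; -0.118 -0.058 -0 0 -0 0 1; -0.118 -0.059 -0 0 -0 0 1; -0.117 -0.058 -0 0 -0 0 1; -0.118 -0.058 -0 0 -0 0 1; -0.118 -0.059 -0.001 0 -0 0 1; -0.118 -0.058 0 0 -0 0 1
end [ 0.4954 -0.31    0.2901] err mm [0.1 0.  0.1] rot/row deg 0.007967543515480128 mm/row 39.47044553825483
```

>>> carry_out:
  targets: "-0.015 0.002 -0.085 0 0 0 1; -0.015 0.002 -0.085 0 0 0 1; -0.118 -0.058 0 0 0 0 1; -0.118 -0.059 0 0 0 0 1; -0.118 -0.058 0 0 0 0 1; -0.118 -0.059 0 0 0 0 1; -0.118 -0.058 0 0 0 0 1; -0.118 -0.058 0 0 0 0 1; -0.118 -0.059 0 0 0 0 1; -0.118 -0.058 0 0 0 0 1; 0 0 0 0 0 0 1; 0 0 0 0 0 0 1"

```text
time_s: 9.93
position: [0.4913, -0.3108, 0.2827]
tcp_rot: [-0.002, 0.717, 0.697, -0.0]
ft_force: [-0.3, -0.8, -0.4]
grip_width: 0.0007
```

```bash
python3 snap.py w10
```

```text
9.9333 [ 0.4913 -0.3108  0.2827] yaw_y -1.5462088959288578 [-0.002  0.002 -1.   ] [-0.26 -0.78 -0.42] 0.0006737752644428599 [-0.66  0.16  1.14  0.    1.85 -0.63]
```

View pics/w10.png

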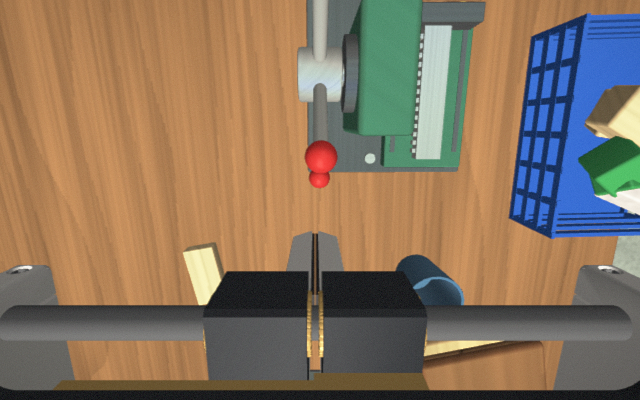

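The ball is dead ahead at (321,157), with the shut fingers at (315,240). I'll check it against the model.

```bash
python3 - <<'E'
from hub import *
P=pickle.load(open('pics/w10.pkl','rb'))
h=np.array([.4975,-.1968,.14])
for q in (-38.5,-110.5): b=ball(h,np.radians(q));print(b,proj(P,b))
E
```

```text
[ 0.49600619 -0.26526031  0.2260869 ] [[320.51420484 157.66390025]]
[ 0.49525233 -0.29980942  0.10147719] [[318.78626127 177.30528685]]
```

>>> carry_out:
  targets: "0 0.013 0.04 0 0 0 1; 0 0 0.1 0 0 0 1; 0 0 0.1 0 0 0 1; 0 0 0 0 0 0 1; 0 0 0 0 0 0 1"

```text
time_s: 10.4
position: [0.4963, -0.3069, 0.2095]
tcp_rot: [-0.003, 0.714, 0.7, -0.0]
ft_force: [-0.3, -0.1, 0.9]
grip_width: 0.0006
```

>>> carry_out:
  targets: "0.04 0 0 0 0 0 1; 0.04 0 0 0 0 0 1; 0.04 0 0 0 0 0 1; 0.04 0 0 0 0 0 1; 0.04 0 0 0 0 0 1"

```text
time_s: 10.82
position: [0.4994, -0.2512, 0.2173]
tcp_rot: [0.006, 0.716, 0.699, -0.001]
ft_force: [-0.8, -5.6, 3.3]
grip_width: 0.0002
```

>>> carry_out:
  targets: "0.05 0 0 0 0 0 1; 0.05 0 0 0 0 0 1; 0.05 0 0 0 0 0 1"

```text
time_s: 11.07
position: [0.5001, -0.2047, 0.2163]
tcp_rot: [0.004, 0.715, 0.699, 0.0]
ft_force: [-0.3, -4.1, 2.4]
grip_width: 0.0002
```

>>> carry_out:
  targets: "0.05 -0.004 0.008 0 0 0 1; 0.05 0 0.008 0 0 0 1; 0.04 0 0 0 0 0 1; 0 0 0 0 0 0 1; 0 0 0 0 0 0 1"

```text
time_s: 11.48
position: [0.499, -0.1605, 0.2086]
tcp_rot: [0.0, 0.714, 0.7, 0.001]
ft_force: [0.8, -0.3, 0.2]
grip_width: 0.0002
```

```bash
python3 snap.py t3 top; python3 - <<'E'
from h import *
crop(cv2.imread('pics/t3.png'),280,140,430,225,5,'pics/t3c.png')
E
```

```text
11.4833 [ 0.499  -0.1605  0.2086] yaw_y -1.168466751522451 [ 0.001  0.001 -1.   ] [ 0.83 -0.28  0.19] 0.00020685034316461328 [-0.42  0.03  1.43  0.    1.69 -0.4 ]
```

View pics/t3c.png

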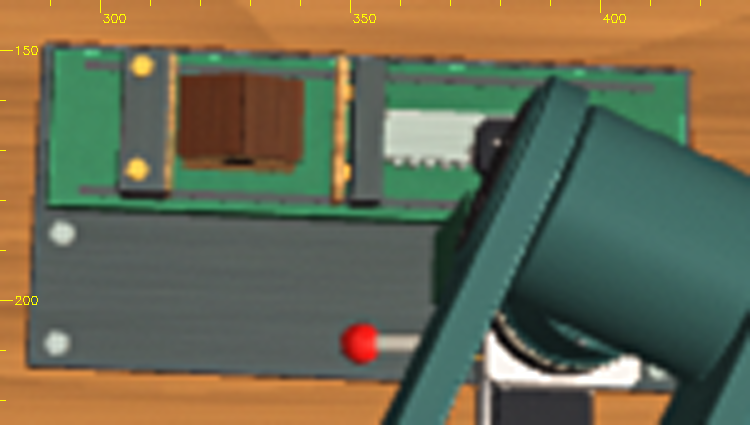

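>>> carry_out:
  targets: "-0.03 0 -0.02 0 0 0 1; 0 0 -0.11 0 0 0 1; 0 0 -0.11 0 0 0 1; -0.115 0 -0.01 0 0 0 1; -0.115 -0.005 0 0 0 0 1; -0.115 -0.005 0 0 0 0 1; -0.11 0 0 0 0 0 1; 0 0 0 0 0 0 1; 0 0 0.04 0 0 0 1; 0 0 0.1 0 0 0 1; 0 0 0.1 0 0 0 1; 0 0 0 0 0 0 1"

```text
time_s: 12.53
position: [0.4892, -0.3057, 0.203]
tcp_rot: [-0.007, 0.715, 0.699, -0.001]
ft_force: [-0.0, 1.0, -2.2]
grip_width: 0.0007
```

```bash
python3 snap.py w11; python3 - <<'E'
from hub import *
P=pickle.load(open('pics/w11.pkl','rb'))
h=np.array([.4975,-.1968,.14])
for q in (-38,-36,-34,-32,-30): b=ball(h,np.radians(q));print(q,b,proj(P,b))
E
```

```text
12.5333 [ 0.4892 -0.3057  0.203 ] yaw_y -1.3454018840441362 [-0.011  0.01  -1.   ] [-0.04  0.98 -2.2 ] 0.000694370842949696 [-0.66  0.16  1.3   0.    1.7  -0.63]
-38 [ 0.49602264 -0.26450665  0.22668118] [[327.37461441 182.36297103]]
-36 [ 0.49608953 -0.26144099  0.22899187] [[327.55694066 176.8976831 ]]
-34 [ 0.49615814 -0.25829658  0.23119413] [[327.74120104 171.02372562]]
-32 [ 0.49622839 -0.25507725  0.23328529] [[327.92694874 164.73533051]]
-30 [ 0.49630018 -0.25178691  0.23526279] [[328.11368649 158.02862407]]
```

View pics/w11.png

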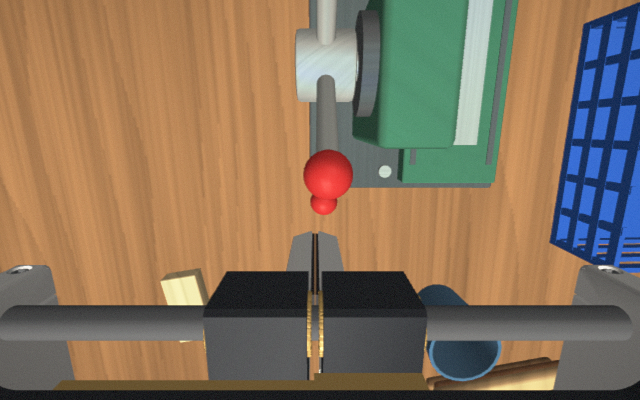

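>>> carry_out:
  targets: "0.01 0.02 -0.016 0 0 0 1; 0.04 0 0 0 0 0 1; 0.04 0 0 0 0 0 1; 0.05 0 0 0 0 0 1; 0.05 0 0 0 0 0 1; 0.05 0 0 0 0 0 1; 0.05 0 0 0 0 0 1; 0.05 0 0 0 0 0 1; 0.04 0 0 0 0 0 1; 0.02 0 0 0 0 0 1; 0 0 0 0 0 0 1"

```text
time_s: 13.5
position: [0.5016, -0.1863, 0.2164]
tcp_rot: [0.001, 0.714, 0.7, 0.0]
ft_force: [0.2, -0.6, 1.0]
grip_width: 0.0003
```

```bash
python3 snap.py t4 top; python3 - <<'E'
from h import *
crop(cv2.imread('pics/t4.png'),280,140,430,225,5,'pics/t4c.png')
E
```

```text
13.5 [ 0.5016 -0.1863  0.2164] yaw_y -1.1825045168661985 [ 0.001 -0.    -1.   ] [ 0.24 -0.61  1.03] 0.0002717603268960207 [-0.46  0.05  1.39  0.    1.7  -0.44]
```

View pics/t4c.png

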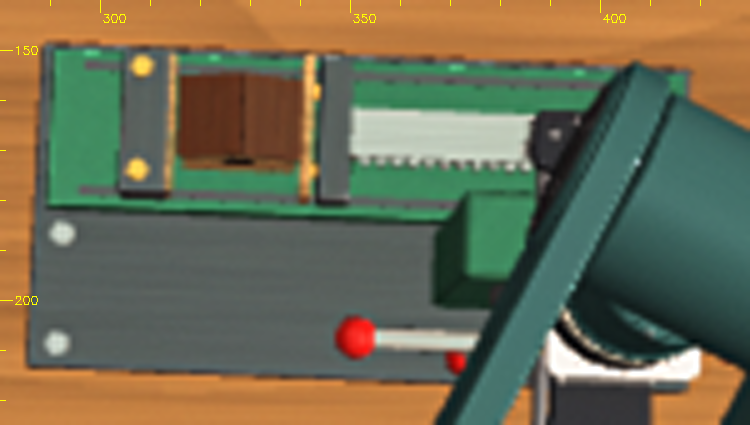

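The jaw is now nearly at the house, so I'll push on slowly and watch the force.

>>> carry_out:
  targets: "0.01 -0.005 0.01 0 0 0 1; 0.015 0 0.005 0 0 0 1; 0.015 0 0 0 0 0 1; 0.015 0 0 0 0 0 1"

```text
time_s: 13.88
position: [0.4992, -0.173, 0.2101]
tcp_rot: [-0.0, 0.716, 0.698, -0.002]
ft_force: [-0.6, -6.4, 0.4]
grip_width: 0.0006
```

>>> carry_out:
  targets: "0.01 0 0 0 0 0 1; 0.01 0 0 0 0 0 1; 0.01 0 0 0 0 0 1"

```text
time_s: 14.13
position: [0.4994, -0.164, 0.2102]
tcp_rot: [-0.0, 0.716, 0.698, -0.002]
ft_force: [-0.4, -6.7, 1.0]
grip_width: 0.0005
```

```bash
python3 snap.py t5 top; python3 - <<'E'
from h import *
crop(cv2.imread('pics/t5.png'),280,140,430,225,5,'pics/t5c.png')
E
```

```text
14.1333 [ 0.4994 -0.164   0.2102] yaw_y -1.4328820933764983 [-0.002 -0.002 -1.   ] [-0.35 -6.66  1.03] 0.0004983059034194952 [-0.42  0.03  1.42 -0.    1.69 -0.4 ]
```

View pics/t5c.png

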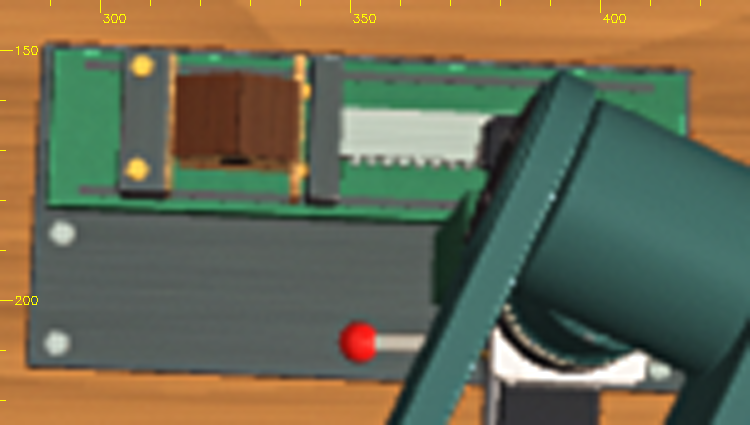

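>>> carry_out:
  targets: "0.01 0 0 0 0 0 1; 0 0 0 0 0 0 1"

```text
time_s: 14.35
position: [0.4996, -0.1602, 0.2107]
tcp_rot: [-0.0, 0.716, 0.699, -0.001]
ft_force: [-0.7, -4.7, 1.6]
grip_width: 0.0007
```

>>> carry_out:
  targets: "-0.04 0 -0.02 0 0 0 1; 0 0 -0.11 0 0 0 1; 0 0 -0.11 0 0 0 1; -0.115 0 -0.01 0 0 0 1; -0.115 -0.003 0 0 0 0 1; -0.115 -0.003 0 0 0 0 1; -0.11 0 0 0 0 0 1; 0 0 0 0 0 0 1; 0 0 0.04 0 0 0 1; 0 0 0.1 0 0 0 1; 0 0 0.09 0 0 0 1; 0 0 0 0 0 0 1"

```text
time_s: 15.35
position: [0.4925, -0.3051, 0.2096]
tcp_rot: [-0.007, 0.715, 0.699, 0.0]
ft_force: [-0.4, 0.8, -1.5]
grip_width: 0.0004
```

```bash
python3 snap.py w12; python3 snap.py t6 top; python3 - <<'E'
from hub import *
P=pickle.load(open('pics/w12.pkl','rb'))
h=np.array([.4975,-.1968,.14])
for q in (-40,-38,-36,-34,-32,-30): b=ball(h,np.radians(q));print(q,b,proj(P,b))
crop(cv2.imread('pics/t6.png'),280,140,430,225,5,'pics/t6c.png')
E
```

```text
15.35 [ 0.4925 -0.3051  0.2096] yaw_y -1.2840121337376387 [-0.01   0.011 -1.   ] [-0.44  0.82 -1.46] 0.00039709261843330287 [-0.65  0.16  1.28  0.    1.71 -0.63]
15.4 [ 0.4935 -0.3059  0.2129] yaw_y -1.2844192110250388 [-0.007  0.008 -1.   ] [0.02 0.04 0.22] 0.00024227779826112823 [-0.65  0.16  1.27  0.    1.72 -0.63]
-40 [ 0.49595754 -0.26748981  0.22426489] [[320.7278474  186.37589726]]
-38 [ 0.49602264 -0.26450665  0.22668118] [[320.79178111 181.49138886]]
-36 [ 0.49608953 -0.26144099  0.22899187] [[320.85699127 176.22962915]]
-34 [ 0.49615814 -0.25829658  0.23119413] [[320.92336273 170.58459852]]
-32 [ 0.49622839 -0.25507725  0.23328529] [[320.99076344 164.55183967]]
-30 [ 0.49630018 -0.25178691  0.23526279] [[321.05904367 158.12868859]]
```

View pics/w12.png

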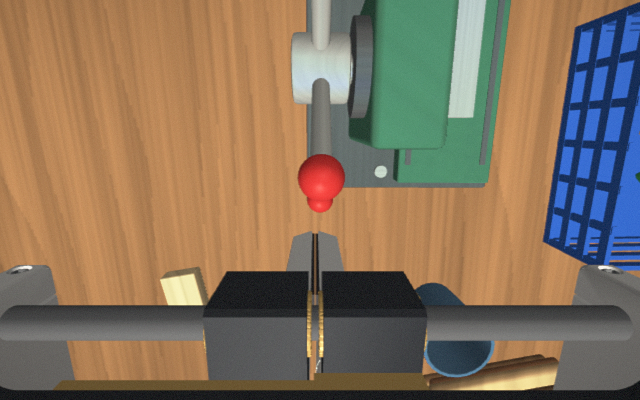

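View pics/t6c.png

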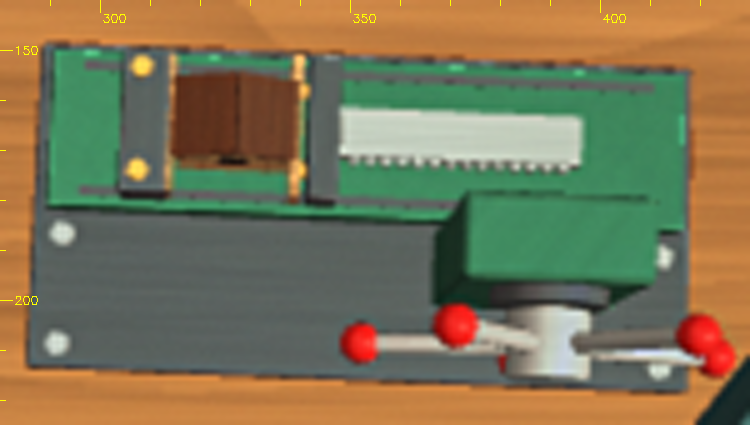

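>>> carry_out:
  targets: "0.03 0.008 0 0 0 0 1; 0.03 0 0 0 0 0 1; 0.01 0 0 0 0 0 1; 0.01 0 0 0 0 0 1; 0.005 0 0 0 0 0 1; 0.005 0 0 0 0 0 1"

```text
time_s: 15.95
position: [0.4987, -0.2823, 0.2186]
tcp_rot: [0.003, 0.715, 0.699, -0.001]
ft_force: [0.3, -5.7, 2.7]
grip_width: 0.001
```

>>> carry_out:
  targets: "0.005 0 0 0 0 0 1; 0.005 0 0 0 0 0 1"

```text
time_s: 16.12
position: [0.4986, -0.2815, 0.2191]
tcp_rot: [0.004, 0.716, 0.698, -0.002]
ft_force: [-0.1, -9.2, 3.9]
grip_width: 0.0006
```

>>> carry_out:
  targets: "0.005 0 0 0 0 0 1; 0.005 0 0 0 0 0 1"

```text
time_s: 16.28
position: [0.4984, -0.2788, 0.2194]
tcp_rot: [0.004, 0.716, 0.698, -0.002]
ft_force: [-1.3, -8.1, 4.0]
grip_width: 0.0005
```

>>> carry_out:
  targets: "0.006 0 0 0 0 0 1; 0.006 0 0 0 0 0 1"

```text
time_s: 16.45
position: [0.4984, -0.2749, 0.2192]
tcp_rot: [0.004, 0.716, 0.698, -0.002]
ft_force: [-0.5, -7.7, 4.0]
grip_width: 0.0004
```

>>> carry_out:
  targets: "0.006 0 0 0 0 0 1; 0.006 0 0 0 0 0 1"

```text
time_s: 16.62
position: [0.4984, -0.271, 0.219]
tcp_rot: [0.003, 0.716, 0.698, -0.002]
ft_force: [-1.1, -6.9, 3.3]
grip_width: 0.0005
```

>>> carry_out:
  targets: "0.005 0 0 0 0 0 1; 0.005 0 0 0 0 0 1"

```text
time_s: 16.78
position: [0.4985, -0.2682, 0.2191]
tcp_rot: [0.004, 0.716, 0.698, -0.002]
ft_force: [-1.0, -8.6, 4.3]
grip_width: 0.0002
```

>>> carry_out:
  targets: "0.005 0 0 0 0 0 1"

```text
time_s: 16.87
position: [0.4985, -0.2671, 0.2193]
tcp_rot: [0.004, 0.716, 0.698, -0.002]
ft_force: [-1.2, -9.1, 4.6]
grip_width: 0.0007
```

>>> carry_out:
  targets: "0.005 0 0 0 0 0 1"

```text
time_s: 16.95
position: [0.4986, -0.2661, 0.2195]
tcp_rot: [0.004, 0.716, 0.698, -0.002]
ft_force: [-1.4, -9.4, 4.5]
grip_width: 0.0005
```

Torque at the capstan (z·Fy − y·Fz) has risen steadily from 0.44 to 0.65 N m, which means about 9 N of grip. It needs about 2 mm more.

>>> carry_out:
  targets: "0.005 0 0 0 0 0 1"

```text
time_s: 17.03
position: [0.4987, -0.2649, 0.2197]
tcp_rot: [0.005, 0.716, 0.698, -0.003]
ft_force: [-1.7, -9.9, 4.9]
grip_width: 0.0004
```

>>> carry_out:
  targets: "0.004 0 0 0 0 0 1"

```text
time_s: 17.12
position: [0.4987, -0.2641, 0.2199]
tcp_rot: [0.005, 0.716, 0.698, -0.003]
ft_force: [-1.8, -11.8, 5.7]
grip_width: 0.0004
```

τ ≈ 0.83 N m, about 15–17 N. I'll stop here and back off.

>>> carry_out:
  targets: "-0.04 0 0 0 0 0 1; -0.08 0 0 0 0 0 1; -0.05 0 0 0 0 0 1; 0 0 -0.1 0 0 0 1; 0 0 -0.1 0 0 0 1; 0 0 -0.06 0 0 0 1; 0 0 0 0 0 0 1"

```text
time_s: 17.7
position: [0.4987, -0.3111, 0.3]
tcp_rot: [0.004, 0.715, 0.699, 0.001]
ft_force: [0.1, -0.1, 1.0]
grip_width: 0.0007
```

```bash
python3 snap.py w13; python3 snap.py t7 top;python3 snap.py s7 scene; python3 - <<'E'
from hub import *
P=pickle.load(open('pics/w13.pkl','rb'))
h=np.array([.4975,-.1968,.14])
for q in (-30,-28,-26,-24,-22): b=ball(h,np.radians(q));print(q,proj(P,b))
crop(cv2.imread('pics/t7.png'),280,140,430,225,5,'pics/t7c.png')
crop(cv2.imread('pics/s7.png'),230,180,410,350,4,'pics/s7c.png')
E
```

```text
17.7 [ 0.4987 -0.3111  0.3   ] yaw_y -1.3243961260344703 [ 0.007 -0.004 -1.   ] [ 0.14 -0.14  1.  ] 0.000668742558520335 [-0.65  0.17  1.09  0.    1.87 -0.63]
17.75 [ 0.4982 -0.3107  0.2971] yaw_y -1.3197411674596242 [ 0.004 -0.002 -1.   ] [ 0.78 -0.22  0.12] 0.0004728932437273739 [-0.65  0.17  1.1   0.    1.87 -0.63]
17.8 [ 0.4976 -0.3102  0.2948] yaw_y -1.3117242446706907 [ 0.     0.001 -1.   ] [0.59 0.15 0.4 ] 0.0006909012600646593 [-0.65  0.17  1.1   0.    1.87 -0.63]
-30 [[309.9460208  137.69738579]]
-28 [[309.90786479 133.15919922]]
-26 [[309.86962114 128.42711259]]
-24 [[309.8313842  123.50678963]]
-22 [[309.79325337 118.40500436]]
```

View pics/w13.png

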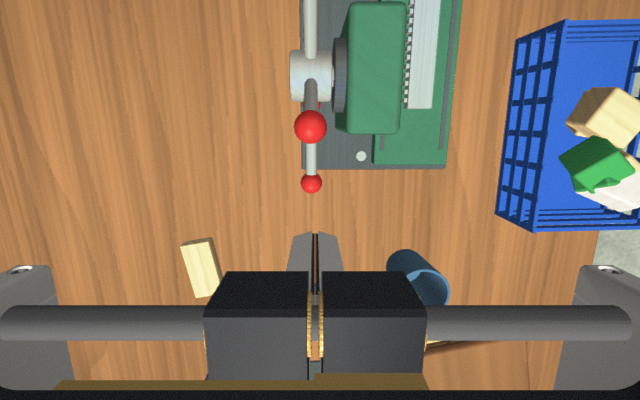

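View pics/t7c.png

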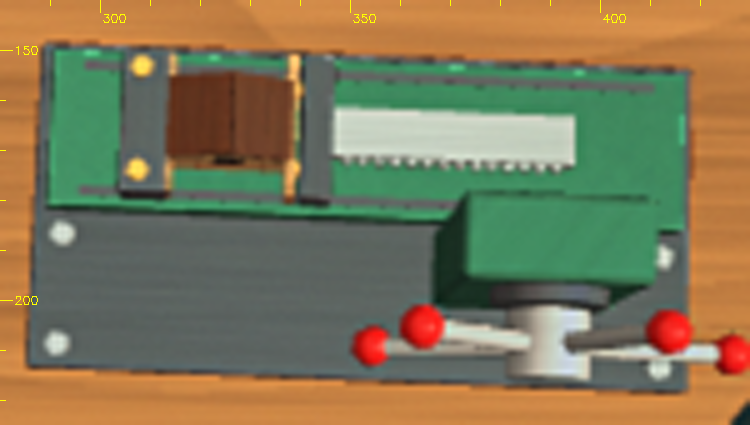

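View pics/s7c.png

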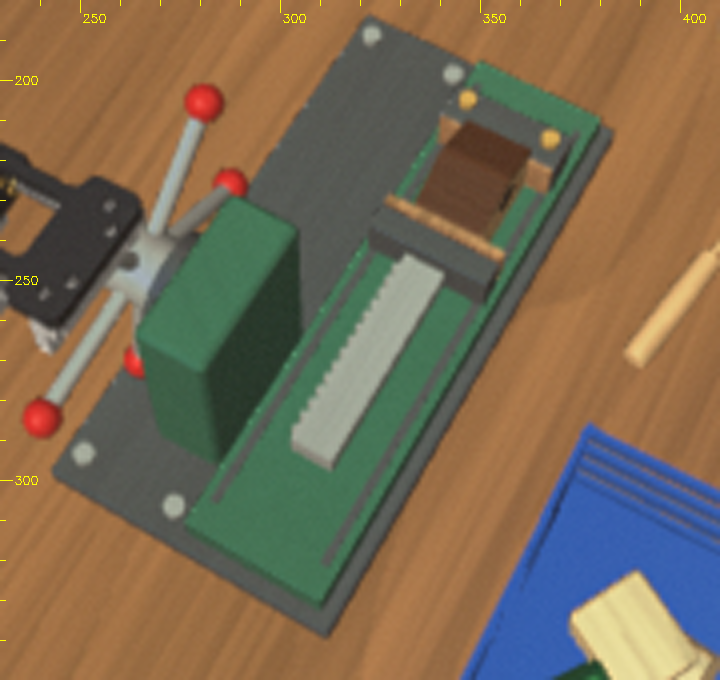

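The house sits flush between liner and jaw. The ball is at row 127, so the spoke is at −25.5°. That is about 3.4° past contact, or roughly 1.3 mm of spring (about 15 N). I'll let the arm settle, then hand in.

>>> carry_out:
  targets: "0 0 -0.02 0 0 0 1; 0 0 0 0 0 0 1; 0 0 0 0 0 0 1; 0 0 0 0 0 0 1; 0 0 0 0 0 0 1; 0 0 0 0 0 0 1"

```text
time_s: 18.35
position: [0.4974, -0.3098, 0.3008]
tcp_rot: [-0.0, 0.715, 0.699, -0.0]
ft_force: [0.4, -0.0, -0.7]
grip_width: 0.0004
```

```bash
python3 -c "
from plant import *
s=read_state();print(s['time_s'],s['position'],s['ft_force'])
print(close_job())"
```

```text
18.35 [ 0.49743744 -0.30983492  0.30080582] [ 0.38529458 -0.01459159 -0.71378224]
the job is handed in; nothing more can be done
None
```

The job is done and handed in at 18.4 s. I stood the 70 × 50 mm birdhouse upright on the bed about 7 mm from the liner and let go of it. I then wound the jaw in with three spoke pushes and stopped when the spokes turned stiffer.

**Grip:** The torque at the capstan rose from about 0.44 N m while turning freely to about 0.83 N m at the last reading, or roughly 17 N. The spoke angle past contact gives roughly 15–16 N, so both estimates fall in the 10–20 N range. The force readings wander by about 0.5 N, so the exact grip is uncertain by a few newtons.

**Last pictures:** The house stands upright and flush between the cork liner and the jaw, and the robot is clear of everything. I saw nothing else moved, though I only looked closely at the clamp area.

**Disagreement:** The top camera placed things about 5 mm nearer the robot in x than the wrist camera did. I went by the wrist camera, and both the grasp and the placing came out as it predicted.

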